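# Load the soldering block into its stand

### The job

Line up the ceramic soldering block with the wooden stand, push it up the ramp and over the lip so that it drops flat into the recess, then press it home against the steel fence with about 10 N for a second, and leave it there. The ceramic is brittle: never push it or press it against the fence with 20 N or more, and do not bump the cube, the pliers or the jar.

Things in the scene. Friction and masses are not known exactly. Their poses are not given: they have to be found in the camera images.
- block: Off-white ceramic block, small dark holes in its top: 100 mm along its x, 92 along y, 28 tall; 0.25 to 0.5 kg; too wide to grip, so it is pushed. Origin: centre of underside, z up. Starts flat on the bench 5 to 50 mm before the ramp's foot, its x axis within 0.25 rad of the stand's x, up to 25 mm either side of the stand's centre line.
- stand: Wooden stand fixed to the bench: ramp, lip, recess, fence, in this order along its x axis, which is level and is the way to push; y left of that, z up. Origin: at bench height, 56 mm past the lip. The block lies in the recess when its origin is at z = 7 mm. Side rails, 24 mm above the bench, inner faces at y = +-55 mm along the recess, flaring to +-68 mm from x = -56 back to -85 mm.
- ramp_foot (a point): Middle of the ramp's lower edge, stand x = -128 mm, at bench height. The ramp is 138 mm wide and rises 12 mm over the 60 mm to the lip.
- lip (a point): Middle of the lip's edge on the recess side, stand x = -56 mm, 12 mm above the bench. The lip is flat and 12 mm long (from x = -68 mm). Behind it the recess floor lies 5 mm lower, 7 mm above the bench, and runs 112 to 124 mm to the fence's face, so the block lying in it has 12 to 24 mm of free travel.
- fence: Fence at the recess's far end: upright steel plate 90 mm wide, 8 mm thick, top 42 mm above the bench, carried on two rods by a wooden bracket fixed to the stand. Origin and axes are the stand's own, NOT the plate's place: the plate was adjusted by hand, its face is somewhere from x = +56 to +68 mm, unmeasured: feel for it. It is tight: rigid under the forces of this job.
- doming_cube: Bystander: 42 mm dull bronze doming cube with round dimples, beyond the stand's right side (negative y of the stand). Origin: centre of its underside.
- pliers: Bystander: black-handled pliers lying flat, 145 mm long, 60 mm wide, 12 mm high, at least 0.14 m to the right (negative y of the stand) of the centre line, level with the block's start. Origin: at the pivot, underside.
- jar: Bystander: small jar with a yellow cap, 40 mm across and 45 mm tall, left of the stand (positive y of the stand). Origin: centre of its underside.
Mind the look-alikes: they are no part of the job. Leave any green or yellow look-alike of the block alone.

How it is judged:
By the outcome, as a careful person would: the job done as asked, in the order asked, and still so for the second after the job is handed in, with the robot touching nothing.
It also fails if it takes over 70 s, if anything falls off the work surface, if the arm or the gripper's body presses on something with over 40 N, if the wrist force passes 120 N, or if a joint passes its speed limit or range.

### The arm

A 6-joint arm with a two-finger parallel gripper is mounted at the origin on the work surface. World frame = base frame: x ahead of the robot, y to its left, z up, the work surface at z = 0. Lengths are in m, angles in rad, forces in N, time in s.
With the tool pointing down it reaches from about 0.35 to 0.975 m from the base axis. Payload 17.4 kg.
Tool frame: the origin (TCP) lies at the very end of the fingers, on their centre line; the grasp point (between the pads) lies 19 mm behind it; z points along the fingers, y is the line along which they close (so a half turn about z gives the same grasp; the last joint's range is limited). The gripper opens to 85 mm and grips with 20 to 120 N. Pads are 22 mm wide; open, the fingers measure 114 mm over their backs; the gripper's body (76 mm by 85 mm) begins 54 mm behind the grasp point. The pads swing forward as they close: fully open they stand 13 mm farther back than shut.
Start: joints at [1.215, 0.116, 1.442, -0, 1.584, -0.038], TCP at [0.211, 0.641, 0.231] pointing down, gripper open.
Joint ranges: [-2.83, 2.83], [-0.83, 2.19], [0.07, 2.5], [-1.14, 4.28], [0.01, 3], [-2.97, 2.97]. Speed limits (rad/s): [1.89, 1.89, 2.22, 3.14, 3.14, 3.14].

### API

Orientations are given as a unit quaternion [w, x, y, z].
In Python, from plant import manip, cams, finder gives the robot as it stands.
- The arm moves only by the tool send_rows, never from a script. Its arguments are lists of equal length, an entry for each row: "translation": the shift along the world's x, y, z in units of 120 mm (1.0 is 120 mm), a list of three; "dr": the turn, a rotation vector about the world's x, y, z in units of 180 degrees (1.0 is 180 degrees), a list of three; "jaw": the closure, from -1 (fully open) to 1 (shut), so that 0 is half open. A call has 1 to 20 rows; each row is the pose to reach, as a shift and turn from the pose commanded when the call began, turning the shorter way round; what a row does not reach only later rows make up. A row lasts 1/8 s, in which the tool goes at most 62.5 mm and 10.7 degrees, less where a joint would pass 70% of its speed; a pose out of reach is approached as far as the arm can. A call with a number of a shift or a turn outside -1 to 1 is refused whole. A call with a gripper value outside its range is refused whole. The fingers move at their own pace and stop on an object; "newtons" is the grip in N (left out, the last holds). Time passes only in rows, so rows that repeat a pose let the fingers close. It gives the time, the measured TCP pose, the force, the opening and the grip force at its end, in the units of the state.
- manip.state(): the state, without advancing time (a new reading comes with each control period).
- cams.grab_frame(name): name is "side" or "top"; returns the picture (480x640x3 uint8, red, green, blue); there is no depth.
- cams.calibration(name): a dict with "fov_y" (degrees; the focal length in pixels is half the picture's height over the tangent of half this angle, whatever the lens; pixels are square), "cx", "cy" (the principal point, pixels), "rvec" (rotation vector, rad) and "tvec" (3), from world to camera coordinates, as OpenCV has them. Camera axes: x right, y down, z forward; pixel columns grow to the right and rows downward; lengths in m; the calibration is good to about 2 mm. A picture is of the moment at which its call begins. calibration takes no time and is no camera call.
- manip.finish_job(): hands the job in; it is judged then, once.
Trained networks look in the newest picture that a camera, given by its name, has taken for a name from the list of things; names that differ only in an ending like _2 or _b are one class to them, and where a whole thing is asked for, a point or a joint stands for the part that bears it (a point fixed in the world has none). Each returns a list of dicts, best first, with "score" (0 to 1); they miss things now and then, are a little off and sometimes report something else, mostly with a low value. They report only what shows in the picture. A call takes as long as a camera call. They do not tell look-alikes from the thing itself.
- finder.cut_out(label, camera): "pixels" (480x640 bool, what is visible of it) and "point" ([column, row] in pixels, amid what is visible of it).
- finder.place_of(label, camera): "point" ([column, row] in pixels: a listed point, or the origin of a listed thing).
The state is a dict: "time_s": time; "qpos": joint angles; "qvel": joint speeds; "tau": joint torques, N m; "position": TCP position; "tool_rot": TCP orientation; "ft_force": force on the tool from outside, world axes, zero at the start; "ft_torque": the same for the moment, N m; "grip_width": opening from 0.0 (shut) to 1.0 (fully open); "grip_force": force on a finger pad.
Only numpy, scipy, OpenCV 4.12 (cv2) and the standard library are available. Lean on these libraries where they do the work, as an engineer would, in place of code of your own. Each camera call takes 0.05 s, during which the arm holds its last target. There are 200 camera calls.

## Working session

There is one attempt and no reset: what is moved stays moved. The work goes in short steps, Python scripts to look and compute and a tool call to move; the robot and the scene stay as the last step left them, time stands still between calls to the robot, and variables do not carry over. Pictures are saved under pics/ and viewed, at most 10 in all, crops included, and the job is handed in when it is done.

Besides the shell and the picture viewer there is one more tool, called after "Request:" as a command line: name --argument value ..., lists and objects as JSON in quotes. send_rows: Moves the arm, as the interface text tells. Its arguments: {"type":"object","properties":{"translation":{"type":"array","items":{"type":"array","items":{"type":"number","minimum":-1,"maximum":1}}},"dr":{"type":"array","items":{"type":"array","items":{"type":"number","minimum":-1,"maximum":1}}},"jaw":{"type":"array","items":{"type":"number"}},"newtons":{"type":"number"}},"required":["translation","dr","jaw"]}

```bash
mkdir -p pics; cat > h.py <<'E'
import numpy as np, cv2
from plant import manip, cams, finder
def ray(cam,uv,z):
    c=cams.calibration(cam); f=240/np.tan(np.radians(c['fov_y'])/2)
    R=cv2.Rodrigues(np.array(c['rvec'],float))[0]; t=np.array(c['tvec'],float)
    uv=np.atleast_2d(np.array(uv,float))
    d=np.c_[(uv[:,0]-c['cx'])/f,(uv[:,1]-c['cy'])/f,np.ones(len(uv))]@R
    o=-R.T@t
    return (o+d*((z-o[2])/d[:,2])[:,None])[:,:2]
def proj(cam,P):
    c=cams.calibration(cam); f=240/np.tan(np.radians(c['fov_y'])/2)
    K=np.array([[f,0,c['cx']],[0,f,c['cy']],[0,0,1]])
    return cv2.projectPoints(np.array(P,float),np.array(c['rvec'],float),np.array(c['tvec'],float),K,None)[0][:,0]
def save(cam,name):
    im=cams.grab_frame(cam); cv2.imwrite('pics/'+name,im[:,:,::-1]); return im
E
python3 - <<'E'
from h import *
for cam in ('top','side'):
    save(cam,cam+'0.png'); print(cam,cams.calibration(cam))
    for n,z in (('block',0),('stand',0),('ramp_foot',0),('lip',.012),('fence',0),('doming_cube',0),('pliers',0),('jar',0)):
        for r in finder.place_of(n,cam)[:3]:
            print(n,np.round(r['point'],1),round(r['score'],2),np.round(ray(cam,r['point'],z)[0],4))
print(manip.state())
E
```

```text
top {'fov_y': 56.198248076955394, 'cx': 314.92591176723516, 'cy': 233.98981350627085, 'rvec': array([ 2.06587427, -2.16347614,  0.21464099]), 'tvec': array([-0.01218141,  0.57967152,  0.68163858])}
block [440.6 322.1] 0.74 [ 0.4269 -0.2468]
block [323.7 363.9] 0.74 [ 0.3672 -0.0438]
block [332.6 233.9] 0.65 [ 0.5892 -0.0706]
stand [226.4 272.9] 0.71 [0.5283 0.1188]
ramp_foot [296.8 252.6] 0.9 [ 0.5585 -0.0057]
lip [255.3 261.3] 0.88 [0.5446 0.0663]
lip [205.2 370.5] 0.69 [0.3665 0.1525]
doming_cube [180.9 202.2] 0.61 [0.6604 0.2003]
pliers [291.7 153.5] 0.88 [ 0.7442 -0.0033]
pliers [227.5 273.5] 0.68 [0.5271 0.1169]
jar [204.  369.9] 0.69 [0.3666 0.1574]
side {'fov_y': 42.18317626336818, 'cx': 323.93384814512086, 'cy': 241.09394973168688, 'rvec': array([ 2.19381577, -0.09404749,  0.03740774]), 'tvec': array([-0.59191617,  0.06544659,  1.02807886])}
block [331.9 288.5] 0.82 [ 0.6007 -0.0747]
block [218.8 377.1] 0.81 [ 0.4288 -0.2479]
block [187.7 290.9] 0.62 [ 0.3688 -0.0596]
stand [286.7 225.8] 0.85 [0.5339 0.1114]
ramp_foot [300.6 268.7] 0.83 [ 0.553  -0.0187]
lip [290.5 236.2] 0.7
[... 277 characters left out ...]
.9, 'qpos': array([ 1.21521819e+00,  1.16010646e-01,  1.44162566e+00,  3.44491314e-06,
        1.58402479e+00, -3.77916956e-02]), 'qvel': array([ 1.96006154e-03,  5.89602066e-04,  2.02055531e-04,  7.40814915e-04,
       -7.31434891e-05,  6.22712287e-04]), 'tau': array([ 1.04332725e-03, -7.31667709e+01, -6.32704854e+01,  1.39896460e-04,
       -4.74262270e-04, -9.60260479e-06]), 'position': array([0.21091236, 0.64119232, 0.23128001]), 'tool_rot': array([-8.37609584e-06,  1.58225443e-01,  9.87403012e-01, -3.32224008e-05]), 'ft_force': array([ 0.84433159,  0.68511085, -0.32654569]), 'ft_torque': array([-0.00307701, -0.00880094, -0.01238945]), 'grip_force': 0.0, 'grip_width': 0.9988532229463173}
```

View pics/top0.png

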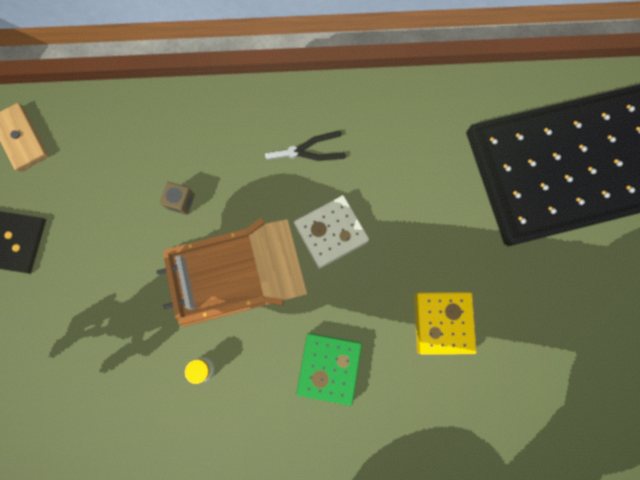

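View pics/side0.png

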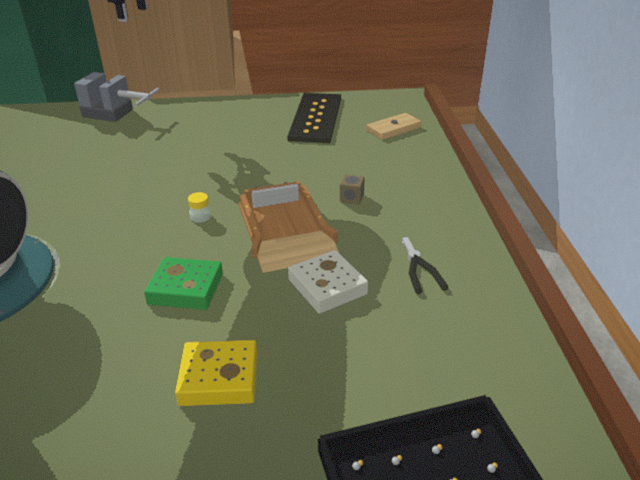

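The top picture shows the white block at about (332,232) and the stand at (226,273), with the ramp's foot edge running from about (289,220) to (306,297). The green and yellow blocks are look-alikes. Next I'll fit the poses.

```bash
cat >> h.py <<'E'
from scipy.optimize import minimize
def T(p,P):
    P=np.array(P,float);c,s=np.cos(p[2]),np.sin(p[2])
    return np.c_[p[0]+c*P[:,0]-s*P[:,1],p[1]+s*P[:,0]+c*P[:,1],P[:,2]]
BOX=[[x,y,z] for x in(-.05,.05) for y in (-.046,.046) for z in (0,.028)]
def blockmask(cam,guess):
    best=None
    for r in finder.cut_out('block',cam):
        m=r['pixels'].astype(bool); d=np.hypot(*(np.array(r['point'])-proj(cam,[[*guess,.02]])[0]))
        if best is None or d<best[0]: best=(d,m,r['score'])
    return best
def fitbox(masks,p0,z0=0):
    def cost(p):
        e=0
        for cam,m in masks.items():
            B=T(p[:3],BOX); B[:,2]+=z0
            h=cv2.convexHull((proj(cam,B)*16).astype(np.int32))
            g=np.zeros((480,640),np.uint8); cv2.fillConvexPoly(g,h,255,cv2.LINE_AA,4)
            e+=np.abs(g/255.-m).sum()/m.sum()
        return e
    best=None
    for a in (-.2,0,.2):
        s=np.array([p0[0],p0[1],p0[2]+a]); S=np.vstack([s,s+[.01,0,0],s+[0,.01,0],s+[0,0,.15]])
        r=minimize(cost,s,method='Nelder-Mead',options=dict(initial_simplex=S,xatol=1e-4,fatol=1e-4))
        if best is None or r.fun<best.fun: best=r
    return best.x,best.fun
E
python3 - <<'E'
from h import *
ms={}
for cam in ('top','side'):
    im=save(cam,cam+'1.png')
    d,m,s=blockmask(cam,(.59,-.072)); print(cam,d,m.sum(),s); ms[cam]=m
    print(fitbox({cam:m},(.59,-.072,1.9)))
    a=(160,200,230,135) if cam=='top' else (225,165,150,120)
    x,y,w,h=a; c=cv2.resize(im[y:y+h,x:x+w],None,fx=3.4 if cam=='top' else 5,fy=3.4 if cam=='top' else 5,interpolation=cv2.INTER_CUBIC)
    cv2.imwrite(f'pics/{cam}1c.png',c[:,:,::-1])
print(fitbox(ms,(.59,-.072,1.9)))
E
```

```text
top 4.918618171238849 3129 0.69
(array([ 0.59073248, -0.06552581,  2.02617423]), np.float64(0.0681204920446926))
side 6.1208004143992385 3287 0.6
(array([ 0.59240779, -0.069036  ,  2.01539739]), np.float64(0.06714508133645913))
(array([ 0.59166356, -0.06718239,  2.04321497]), np.float64(0.14508491714641003))
```

View pics/top1c.png

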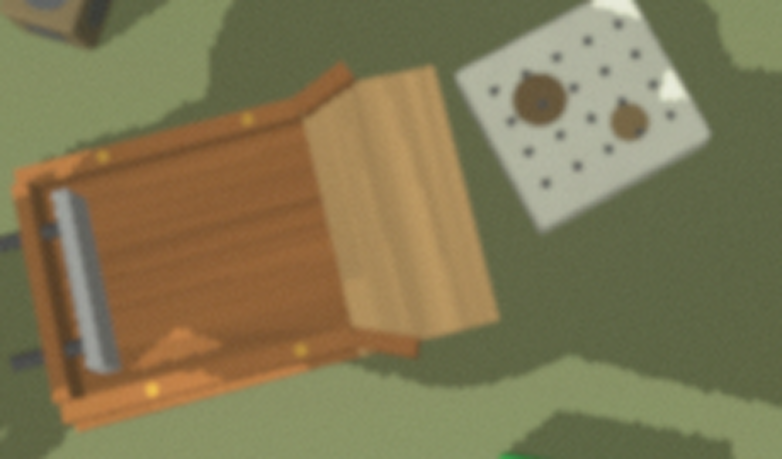

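View pics/side1c.png

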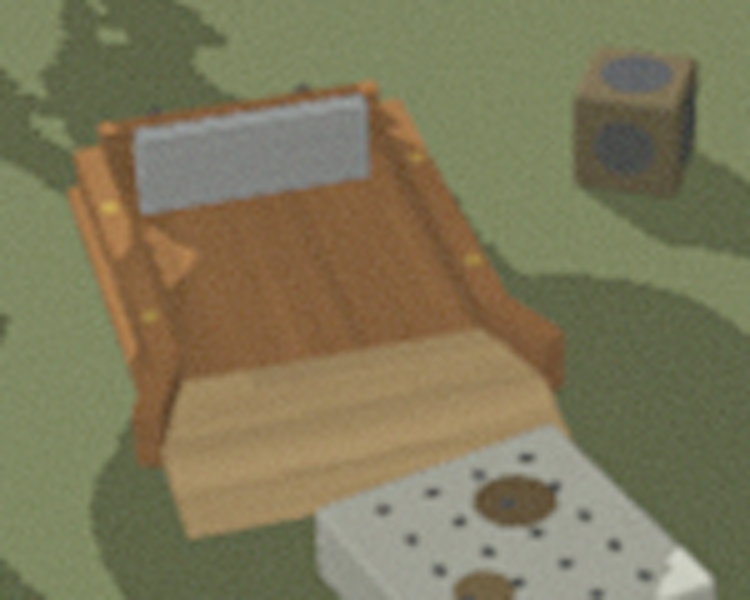

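The crops show the ramp foot corners at (434,66) and (499,320) and the lip ends at (304,120) and (352,326) in the top crop. The side crop shows the foot's left corner at (191,538), the lip ends at (183,381) and (483,330), and the fence plate's corners.

```bash
python3 - <<'E'
from h import *
from scipy.optimize import least_squares
c=lambda u,o,s:np.array(o)+(np.array(u)+.5)/s-.5
obs=[('top',c((434,66),(160,200),3.4),(-.128,-.069,0)),('top',c((499,320),(160,200),3.4),(-.128,.069,0)),
('top',c((304,120),(160,200),3.4),(-.056,-.055,.012)),('top',c((352,326),(160,200),3.4),(-.056,.055,.012)),
('side',c((191,538),(225,165),5),(-.128,.069,0)),('side',c((183,381),(225,165),5),(-.056,.055,.012)),('side',c((483,330),(225,165),5),(-.056,-.055,.012)),
('side',c((135,130),(225,165),5),('f',.045,.042)),('side',c((367,95),(225,165),5),('f',-.045,.042))]
def res(p,cams_=('top','side')):
    r=[]
    for cam,uv,P in obs:
        if cam not in cams_: continue
        P=[p[3] if P[0]=='f' else P[0],P[1],P[2]]
        r+=list(proj(cam,T(p,[P]))[0]-uv)
    return np.array(r)
for cs in (('top',),('side',),('top','side')):
    s=least_squares(res,[.53,.115,1.75,.06],args=(cs,)); print(cs,np.round(s.x,4)); 
print(np.round(s.fun.reshape(-1,2),1))
p=s.x; b=np.array([.5917,-.0672])-p[:2]; k,q=np.cos(p[2]),np.sin(p[2])
print('block in stand', k*b[0]+q*b[1],-q*b[0]+k*b[1])
# full brute block yaw: color-based edge of top face
im=cams.grab_frame('top')
E
```

```text
('top',) [0.5267 0.12   1.7778 0.06  ]
('side',) [0.5299 0.117  1.7815 0.0668]
('top', 'side') [0.5285 0.1194 1.7759 0.064 ]
[[ 0.5 -1.1]
 [ 0.2 -0.9]
 [ 0.3 -1.1]
 [ 0.3 -0.6]
 [-1.5 -0.8]
 [-0.9 -0.6]
 [-0.9 -0.9]
 [-0.1  0.2]
 [-0.3 -0. ]]
block in stand -0.1955780978418547 -0.023868586714750388
```

Request:
send_rows --translation '[[0.64,-0.96,0],[0.64,-0.96,0],[0.64,-0.96,0],[0.64,-0.96,0]]' --dr '[[0,0,0.1665],[0,0,0.1665],[0,0,0.1665],[0,0,0.1665]]' --jaw '[0,0,0,0]'

```text
time_s: 1.65
position: [0.2883, 0.5254, 0.2317]
tool_rot: [0.0, -0.101, 0.995, 0.0]
ft_force: [0.1, 0.6, 0.2]
grip_width: 0.5
grip_force: 0.0
```

Request:
send_rows --translation '[[0.64,-0.96,0],[0.64,-0.96,0],[0.64,-0.96,0],[0.64,-0.96,0]]' --dr '[[0,0,0],[0,0,0],[0,0,0],[0,0,0]]' --jaw '[0,0,0,0]'

```text
time_s: 2.15
position: [0.3646, 0.4112, 0.2314]
tool_rot: [-0.0, -0.101, 0.995, 0.0]
ft_force: [0.3, 1.4, 0.6]
grip_width: 0.5
grip_force: 0.0
```

Request:
send_rows --translation '[[0.64,-0.96,0],[0.64,-0.96,0],[0.64,-0.96,0],[0.64,-0.96,0]]' --dr '[[0,0,0],[0,0,0],[0,0,0],[0,0,0]]' --jaw '[0,0,0,0]'

```text
time_s: 2.65
position: [0.4413, 0.2965, 0.2312]
tool_rot: [-0.0, -0.102, 0.995, 0.0]
ft_force: [-0.4, 0.0, 0.8]
grip_width: 0.498
grip_force: 0.0
```

Request:
send_rows --translation '[[0.64,-0.96,0],[0.64,-0.96,0],[0.64,-0.96,0],[0.64,-0.96,0]]' --dr '[[0,0,0],[0,0,0],[0,0,0],[0,0,0]]' --jaw '[0,0,0,0]'

```text
time_s: 3.15
position: [0.518, 0.1816, 0.2311]
tool_rot: [-0.0, -0.102, 0.995, 0.0]
ft_force: [0.3, 0.4, -0.1]
grip_width: 0.501
grip_force: 0.0
```

Request:
send_rows --translation '[[0.64,-0.96,0],[0.64,-0.96,0],[0.64,-0.96,0],[0.64,-0.96,0]]' --dr '[[0,0,0],[0,0,0],[0,0,0],[0,0,0]]' --jaw '[0,0,0,0]'

```text
time_s: 3.65
position: [0.5947, 0.0667, 0.231]
tool_rot: [-0.0, -0.103, 0.995, 0.0]
ft_force: [0.3, -0.0, -0.3]
grip_width: 0.503
grip_force: 0.0
```

Request:
send_rows --translation '[[0.64,-0.96,0],[0.64,-0.96,0],[0.64,-0.96,0],[0.64,-0.96,0]]' --dr '[[0,0,0],[0,0,0],[0,0,0],[0,0,0]]' --jaw '[0,0,0,0]'

```text
time_s: 4.15
position: [0.6716, -0.0483, 0.2312]
tool_rot: [-0.0, -0.103, 0.995, 0.0]
ft_force: [0.3, 0.3, 0.3]
grip_width: 0.5
grip_force: 0.0
```

Request:
send_rows --translation '[[0.0,0,-0.5],[0,0,-1],[0,0,-1]]' --dr '[[0,0,0],[0,0,0],[0,0,0]]' --jaw '[0,0,0]'

```text
time_s: 4.53
position: [0.669, -0.0475, 0.1074]
tool_rot: [-0.003, -0.103, 0.995, 0.001]
ft_force: [-0.0, 0.3, 0.6]
grip_width: 0.503
grip_force: 0.0
```

Request:
send_rows --translation '[[0,0,-0.4],[0,0,-0.7],[0,0,-0.82],[0,0,-0.82]]' --dr '[[0,0,0],[0,0,0],[0,0,0],[0,0,0]]' --jaw '[0,0,0,0]'

```text
time_s: 5.03
position: [0.6723, -0.0494, 0.0147]
tool_rot: [0.001, -0.103, 0.995, -0.0]
ft_force: [0.1, -1.8, 0.4]
grip_width: 0.498
grip_force: 0.0
```

Request:
send_rows --translation '[[-0.025,-0.005,0],[-0.05,-0.01,0],[-0.075,-0.015,0],[-0.1,-0.02,0],[-0.125,-0.026,0],[-0.15,-0.031,0],[-0.175,-0.036,0],[-0.2,-0.041,0],[-0.225,-0.046,0],[-0.25,-0.052,0],[-0.275,-0.057,0],[-0.3,-0.062,0],[-0.32,-0.066,0],[-0.32,-0.066,0]]' --dr '[[0,0,0],[0,0,0],[0,0,0],[0,0,0],[0,0,0],[0,0,0],[0,0,0],[0,0,0],[0,0,0],[0,0,0],[0,0,0],[0,0,0],[0,0,0],[0,0,0]]' --jaw '[0,0,0,0,0,0,0,0,0,0,0,0,0,0]'

```text
time_s: 6.78
position: [0.6331, -0.0579, 0.0128]
tool_rot: [-0.0, -0.102, 0.995, 0.0]
ft_force: [0.0, -0.7, -0.3]
grip_width: 0.502
grip_force: 0.0
```

```bash
cat > chk.py <<'E'
from h import *
import sys
g=tuple(map(float,sys.argv[1:3])); z=float(sys.argv[3])
S=np.array([.5285,.1194,1.776]); k,q=np.cos(S[2]),np.sin(S[2])
def st(x,y): b=np.array([x,y])-S[:2]; return np.round([k*b[0]+q*b[1],-q*b[0]+k*b[1]],4)
for cam in ('top','side'):
    save(cam,f'{cam}_{sys.argv[4]}.png'); d,m,s=blockmask(cam,g)
    x,c=fitbox({cam:m},(*g,S[2]),z); print(cam,round(d,1),s,'block in stand',st(*x[:2]),round(x[2]-S[2],3),'cost',round(c,3))
s=manip.state(); print(s['time_s'],'tcp',s['position'],'in stand',st(*s['position'][:2]),s['ft_force'])
E
python3 chk.py .575 -.072 0 a
```

```text
top 136.6 0.68 block in stand [-0.6686 -0.4875] -1.077 cost 1.0
side 4.5 0.68 block in stand [-0.1895 -0.004 ] 0.056 cost 0.102
6.975 tcp [ 0.63327163 -0.05786506  0.01280044] in stand [-0.1949 -0.0665] [-0.33612796 -0.14516942 -0.01384522]
```

View pics/side_a.png

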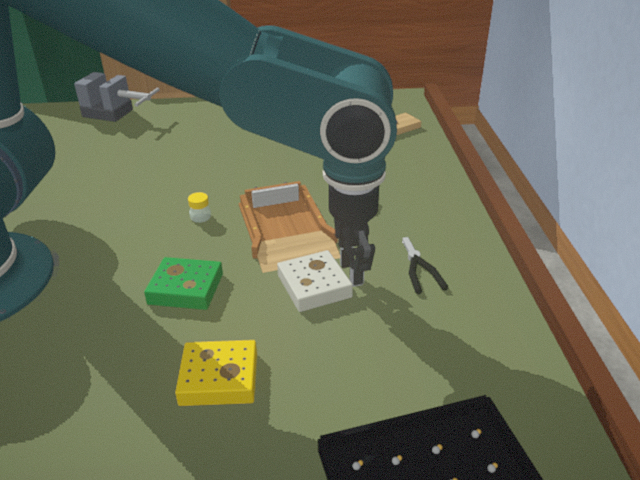

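The side picture shows the block nearly square to the ramp at about (315,280), with the gripper on its right side. I'll push about 5 mm more, then go round behind it.

Request:
send_rows --translation '[[-0.02,-0.004,0],[-0.04,-0.008,0],[-0.041,-0.0085,0],[0.1,0.02,0],[0.245,0.051,0],[0.245,0.051,0.4],[0.245,0.051,0.9],[0.245,0.051,0.9]]' --dr '[[0,0,0],[0,0,0],[0,0,0],[0,0,0],[0,0,0],[0,0,0],[0,0,0],[0,0,0]]' --jaw '[0,0,0,0,0,0,0,0]'

```text
time_s: 7.98
position: [0.6647, -0.052, 0.1266]
tool_rot: [0.004, -0.102, 0.995, -0.001]
ft_force: [0.2, -0.1, -0.2]
grip_width: 0.5
grip_force: 0.0
```

Request:
send_rows --translation '[[-0.1,-0.2,0],[-0.2,-0.4,0],[-0.4,-0.6,0],[-0.62,-0.94,0],[-0.62,-0.94,0],[-0.62,-0.94,0],[-0.62,-0.94,0],[-0.62,-0.94,0],[-0.62,-0.94,0],[-0.62,-0.94,0]]' --dr '[[0,0,-0.05],[0,0,-0.1],[0,0,-0.15],[0,0,-0.2],[0,0,-0.25],[0,0,-0.3],[0,0,-0.35],[0,0,-0.4],[0,0,-0.45],[0,0,-0.5]]' --jaw '[0,0,0,0,0,0,0,0,0,0]'

```text
time_s: 9.22
position: [0.588, -0.1645, 0.1201]
tool_rot: [-0.0, 0.633, 0.774, -0.0]
ft_force: [0.7, 0.3, 0.1]
grip_width: 0.5
grip_force: 0.0
```

```bash
python3 chk.py .568 -.07 0 b; python3 -c "
from h import *
print(manip.state()['tool_rot'],manip.state()['qpos'])
for r in finder.cut_out('block','top'): print(r['point'],r['score'],r['pixels'].sum())"
```

```text
top 8.9 0.96 block in stand [-0.1845  0.0002] 0.057 cost 0.276
side 6.9 0.78 block in stand [-0.1879 -0.0007] 0.028 cost 0.165
9.425 tcp [ 0.58815024 -0.16452755  0.12040809] in stand [-0.2901 -0.0005] [ 1.31362088 -0.46212388  0.37076145]
[-2.83857486e-04  6.29433238e-01  7.77054507e-01 -1.04619759e-04] [-3.14534367e-01  2.90539817e-02  1.71480200e+00  8.08987578e-06
  1.39834167e+00 -5.23684764e-01]
[324.5, 244.8] 0.96 2639
[309.8, 357.3] 0.73 1578
```

View pics/top_b.png

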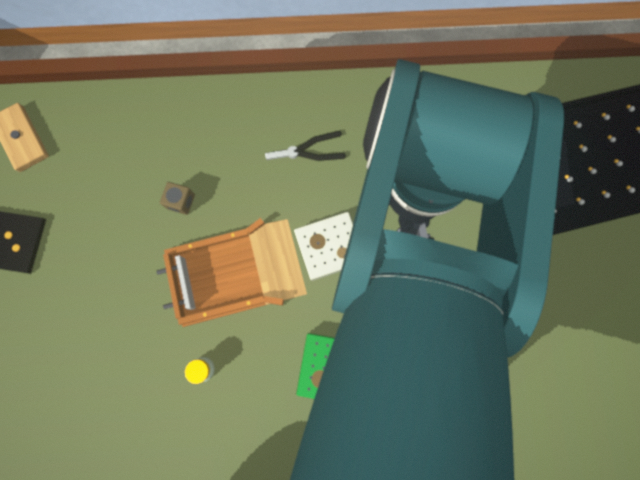

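The top picture shows the block at about (325,245), square to the ramp and centred on it, with nothing else moved. I'll lower the tool and start pushing.

Request:
send_rows --translation '[[0,0,-0.4],[0,0,-0.75],[0,0,-0.875],[0,0,-0.875]]' --dr '[[0,0,0],[0,0,0],[0,0,0],[0,0,0]]' --jaw '[0,0,0,0]'

```text
time_s: 9.98
position: [0.5882, -0.1645, 0.0158]
tool_rot: [-0.0, 0.63, 0.776, -0.0]
ft_force: [1.2, 0.2, 0.6]
grip_width: 0.5
grip_force: 0.0
```

Request:
send_rows --translation '[[-0.017,0.082,0],[-0.034,0.163,0],[-0.051,0.245,0],[-0.058,0.277,0],[-0.065,0.31,0],[-0.071,0.343,0],[-0.078,0.375,0],[-0.085,0.408,0],[-0.092,0.441,0],[-0.099,0.473,0],[-0.105,0.506,0],[-0.112,0.539,0],[-0.119,0.571,0],[-0.126,0.604,0],[-0.133,0.636,0],[-0.139,0.669,0]]' --dr '[[0,0,0],[0,0,0],[0,0,0],[0,0,0],[0,0,0],[0,0,0],[0,0,0],[0,0,0],[0,0,0],[0,0,0],[0,0,0],[0,0,0],[0,0,0],[0,0,0],[0,0,0],[0,0,0]]' --jaw '[0,0,0,0,0,0,0,0,0,0,0,0,0,0,0,0]'

```text
time_s: 11.98
position: [0.5716, -0.0841, 0.0159]
tool_rot: [-0.0, 0.631, 0.776, -0.0]
ft_force: [-0.4, -1.4, 0.4]
grip_width: 0.501
grip_force: 0.8
```

```bash
python3 chk.py .557 -.022 0.004 c
```

```text
top 13.8 0.64 block in stand [-0.1462 -0.0036] 0.002 cost 2.088
side 18.2 0.68 block in stand [-0.1565 -0.0079] -0.204 cost 1.804
12.175 tcp [ 0.57161128 -0.08413681  0.01588721] in stand [-0.2081 -0.0007] [0.83621456 0.74651654 0.00767834]
```

View pics/side_c.png

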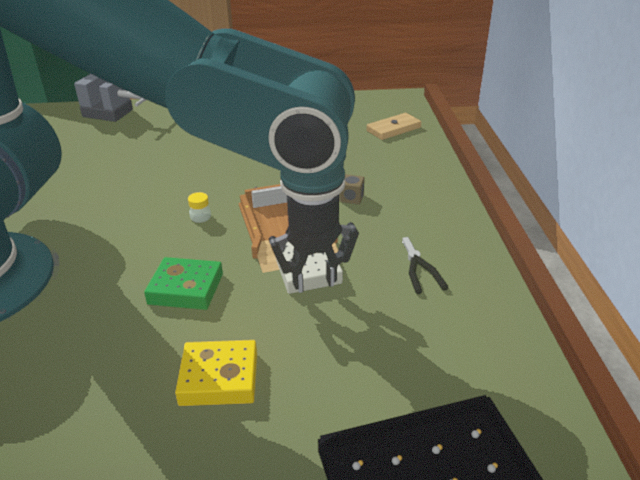

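The side picture shows both fingers on the block's rear face at about (315,270), with the block square and starting up the ramp. I'll keep pushing.

Request:
send_rows --translation '[[-0.007,0.033,0],[-0.014,0.065,0],[-0.02,0.098,0],[-0.027,0.131,0],[-0.034,0.163,0],[-0.041,0.196,0],[-0.048,0.228,0],[-0.054,0.261,0],[-0.061,0.294,0],[-0.068,0.326,0],[-0.075,0.359,0],[-0.082,0.392,0]]' --dr '[[0,0,0],[0,0,0],[0,0,0],[0,0,0],[0,0,0],[0,0,0],[0,0,0],[0,0,0],[0,0,0],[0,0,0],[0,0,0],[0,0,0]]' --jaw '[0,0,0,0,0,0,0,0,0,0,0,0]'

```text
time_s: 13.68
position: [0.5617, -0.037, 0.0159]
tool_rot: [-0.0, 0.631, 0.776, -0.0]
ft_force: [0.1, -1.2, -1.0]
grip_width: 0.503
grip_force: 0.7
```

Request:
send_rows --translation '[[-0.007,0.033,0],[-0.014,0.065,0],[-0.02,0.098,0],[-0.027,0.131,0],[-0.034,0.163,0],[-0.041,0.196,0],[-0.048,0.228,0],[-0.054,0.261,0],[-0.061,0.294,0],[-0.068,0.326,0]]' --dr '[[0,0,0],[0,0,0],[0,0,0],[0,0,0],[0,0,0],[0,0,0],[0,0,0],[0,0,0],[0,0,0],[0,0,0]]' --jaw '[0,0,0,0,0,0,0,0,0,0]'

```text
time_s: 14.92
position: [0.5536, 0.0021, 0.0159]
tool_rot: [-0.0, 0.631, 0.776, 0.0]
ft_force: [0.4, -3.0, 1.4]
grip_width: 0.499
grip_force: 1.2
```

```bash
python3 chk.py .545 .05 0.012 d
```

```text
top 20.4 0.97 block in stand [-0.0649 -0.0032] 0.011 cost 1.832
side 6.2 0.6 block in stand [-0.0524 -0.0117] -0.178 cost 2.064
15.125 tcp [0.55338305 0.00219398 0.01564064] in stand [-0.1198 -0.0005] [-0.67576115  0.4529816  -0.59931954]
```

View pics/side_d.png

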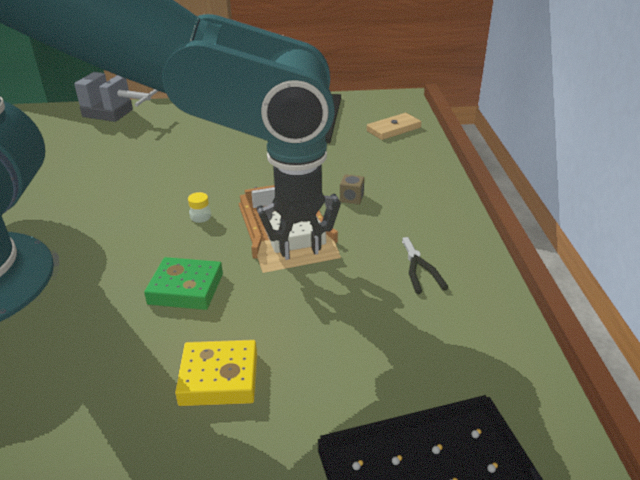

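The side picture shows the block near (292,230), up the ramp between the rails and still square. I'll go on past the lip, then slow down.

Request:
send_rows --translation '[[-0.007,0.033,0],[-0.014,0.065,0],[-0.02,0.098,0],[-0.027,0.131,0],[-0.034,0.163,0],[-0.041,0.196,0],[-0.048,0.228,0],[-0.054,0.261,0],[-0.061,0.294,0],[-0.068,0.326,0],[-0.073,0.35,0],[-0.073,0.35,0]]' --dr '[[0,0,0],[0,0,0],[0,0,0],[0,0,0],[0,0,0],[0,0,0],[0,0,0],[0,0,0],[0,0,0],[0,0,0],[0,0,0],[0,0,0]]' --jaw '[0,0,0,0,0,0,0,0,0,0,0,0]'

```text
time_s: 16.62
position: [0.5449, 0.0441, 0.0159]
tool_rot: [-0.0, 0.631, 0.776, 0.0]
ft_force: [-1.0, -0.4, 0.0]
grip_width: 0.507
grip_force: 0.0
```

Request:
send_rows --translation '[[-0.0017,0.0082,0],[-0.0034,0.0163,0],[-0.0051,0.0245,0],[-0.0068,0.0326,0],[-0.0085,0.0408,0],[-0.0102,0.049,0],[-0.0102,0.049,0]]' --dr '[[0,0,0],[0,0,0],[0,0,0],[0,0,0],[0,0,0],[0,0,0],[0,0,0]]' --jaw '[0,0,0,0,0,0,0]'

```text
time_s: 17.5
position: [0.5436, 0.0498, 0.0159]
tool_rot: [-0.0, 0.631, 0.776, 0.0]
ft_force: [-0.2, -1.4, -0.4]
grip_width: 0.5
grip_force: 0.1
```

```bash
python3 chk.py .535 .11 0.007 e
```

```text
top 140.3 0.62 block in stand [-0.9285 -0.4838] 0.6 cost 1.0
side 10.1 0.56 block in stand [-0.0074 -0.011 ] -0.167 cost 1.639
17.7 tcp [0.54370665 0.04976374 0.01595938] in stand [-0.0713 -0.0007] [0.57757259 0.16858802 0.14454394]
```

Request:
send_rows --translation '[[-0.0017,0.0082,0],[-0.0034,0.0163,0],[-0.0051,0.0245,0],[-0.0068,0.0326,0],[-0.0085,0.0408,0],[-0.0102,0.049,0],[-0.0119,0.0571,0],[-0.0136,0.0653,0]]' --dr '[[0,0,0],[0,0,0],[0,0,0],[0,0,0],[0,0,0],[0,0,0],[0,0,0],[0,0,0]]' --jaw '[0,0,0,0,0,0,0,0]'

```text
time_s: 18.7
position: [0.542, 0.0576, 0.0159]
tool_rot: [0.0, 0.631, 0.776, -0.0]
ft_force: [0.4, -1.0, -0.3]
grip_width: 0.498
grip_force: 0.6
```

Request:
send_rows --translation '[[-0.0009,0.0041,0],[-0.0017,0.0082,0],[-0.0026,0.0122,0],[-0.0034,0.0163,0]]' --dr '[[0,0,0],[0,0,0],[0,0,0],[0,0,0]]' --jaw '[0,0,0,0]'

```text
time_s: 19.2
position: [0.5416, 0.0596, 0.0159]
tool_rot: [0.0, 0.631, 0.776, 0.0]
ft_force: [0.8, -1.8, -0.0]
grip_width: 0.501
grip_force: 0.6
```

```bash
python3 chk.py .534 .12 0.007 f; python3 -c "
import cv2
im=cv2.imread('pics/side_f.png')[165:265,235:355]; cv2.imwrite('pics/fc.png',cv2.resize(im,None,fx=5,fy=5,interpolation=cv2.INTER_CUBIC))"
```

```text
top 19.3 0.95 block in stand [-0.0001 -0.0003] -0.046 cost 1.849
side 11.4 0.61 block in stand [-0.0042 -0.0087] -0.164 cost 1.473
19.4 tcp [0.54162748 0.059552   0.01593617] in stand [-0.0613 -0.0007] [-0.24374815  0.3196882  -0.44557198]
```

View pics/fc.png

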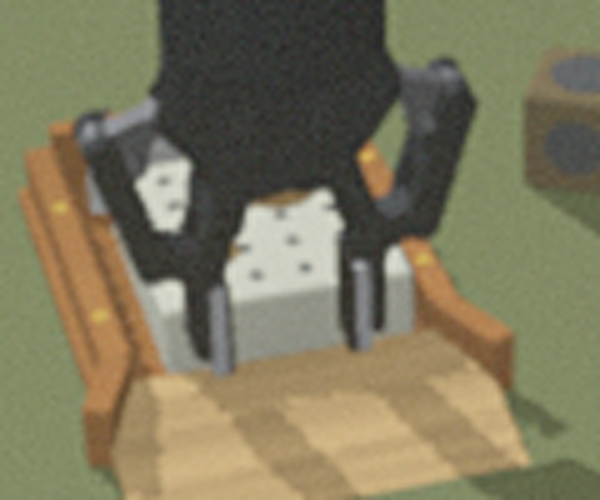

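The crop shows the block between the rails, with its rear just past the lip at about (290,340) in the crop. Next I'll feel for the fence in small steps.

Request:
send_rows --translation '[[-0.0009,0.0041,0],[-0.0017,0.0082,0],[-0.0026,0.0122,0],[-0.0034,0.0163,0]]' --dr '[[0,0,0],[0,0,0],[0,0,0],[0,0,0]]' --jaw '[0,0,0,0]'

```text
time_s: 19.9
position: [0.5412, 0.0615, 0.0159]
tool_rot: [0.0, 0.631, 0.776, 0.0]
ft_force: [0.4, -0.7, -0.0]
grip_width: 0.494
grip_force: 0.6
```

Request:
send_rows --translation '[[-0.0009,0.0041,0],[-0.0017,0.0082,0],[-0.0026,0.0122,0],[-0.0034,0.0163,0]]' --dr '[[0,0,0],[0,0,0],[0,0,0],[0,0,0]]' --jaw '[0,0,0,0]'

```text
time_s: 20.4
position: [0.5408, 0.0635, 0.0159]
tool_rot: [0.0, 0.631, 0.776, -0.0]
ft_force: [-0.3, -0.9, 0.2]
grip_width: 0.501
grip_force: 0.7
```

Request:
send_rows --translation '[[-0.0009,0.0041,0],[-0.0017,0.0082,0],[-0.0026,0.0122,0],[-0.0034,0.0163,0]]' --dr '[[0,0,0],[0,0,0],[0,0,0],[0,0,0]]' --jaw '[0,0,0,0]'

```text
time_s: 20.9
position: [0.5404, 0.0654, 0.0159]
tool_rot: [0.0, 0.631, 0.776, -0.0]
ft_force: [-0.1, -1.5, -0.1]
grip_width: 0.504
grip_force: 0.7
```

Request:
send_rows --translation '[[-0.0009,0.0041,0],[-0.0017,0.0082,0],[-0.0026,0.0122,0],[-0.0034,0.0163,0]]' --dr '[[0,0,0],[0,0,0],[0,0,0],[0,0,0]]' --jaw '[0,0,0,0]'

```text
time_s: 21.4
position: [0.54, 0.0674, 0.0159]
tool_rot: [-0.0, 0.631, 0.776, 0.0]
ft_force: [-0.1, -0.8, 0.9]
grip_width: 0.5
grip_force: 0.7
```

Request:
send_rows --translation '[[-0.0009,0.0041,0],[-0.0017,0.0082,0],[-0.0026,0.0122,0],[-0.0034,0.0163,0]]' --dr '[[0,0,0],[0,0,0],[0,0,0],[0,0,0]]' --jaw '[0,0,0,0]'

```text
time_s: 21.9
position: [0.5396, 0.0693, 0.0159]
tool_rot: [-0.0, 0.631, 0.776, -0.0]
ft_force: [2.0, -2.0, 0.9]
grip_width: 0.502
grip_force: 0.7
```

Request:
send_rows --translation '[[-0.0009,0.0041,0],[-0.0017,0.0082,0],[-0.0026,0.0122,0]]' --dr '[[0,0,0],[0,0,0],[0,0,0]]' --jaw '[0,0,0]'

```text
time_s: 22.28
position: [0.5393, 0.0708, 0.0159]
tool_rot: [0.0, 0.631, 0.776, -0.0]
ft_force: [0.6, -1.5, 0.7]
grip_width: 0.499
grip_force: 0.7
```

Request:
send_rows --translation '[[-0.0009,0.0041,0],[-0.0017,0.0082,0],[-0.0026,0.0122,0]]' --dr '[[0,0,0],[0,0,0],[0,0,0]]' --jaw '[0,0,0]'

```text
time_s: 22.65
position: [0.5392, 0.0717, 0.016]
tool_rot: [0.001, 0.631, 0.776, -0.0]
ft_force: [3.2, -8.9, -0.6]
grip_width: 0.499
grip_force: 5.0
```

Request:
send_rows --translation '[[0,0,0],[0,0,0]]' --dr '[[0,0,0],[0,0,0]]' --jaw '[0,0]'

```text
time_s: 22.9
position: [0.5393, 0.0717, 0.016]
tool_rot: [0.001, 0.631, 0.776, -0.0]
ft_force: [3.5, -7.3, -1.2]
grip_width: 0.498
grip_force: 3.9
```

Request:
send_rows --translation '[[-0.0003,0.0013,0],[-0.0003,0.0013,0],[-0.0003,0.0013,0],[-0.0003,0.0013,0]]' --dr '[[0,0,0],[0,0,0],[0,0,0],[0,0,0]]' --jaw '[0,0,0,0]'

```text
time_s: 23.4
position: [0.5393, 0.0717, 0.016]
tool_rot: [0.001, 0.631, 0.776, -0.0]
ft_force: [2.9, -7.4, -1.0]
grip_width: 0.495
grip_force: 4.5
```

```bash
python3 -c "
from h import *
F=[]
for i in range(6):
    cams.grab_frame('side'); s=manip.state(); F.append(s['ft_force'])
F=np.array(F); print(F@[.204,-.979,0],F.mean(0),s['position'],s['time_s'],s['grip_force'])"
```

```text
[8.92082314 8.62418664 8.59378813 9.74773571 9.25857419 8.88057207] [ 3.43262307 -8.48215002 -0.87602464] [0.53925356 0.0716797  0.01598888] 23.7 4.541652426123619
```

Request:
send_rows --translation '[[-0.0001,0.0007,0],[-0.0001,0.0007,0],[-0.0001,0.0007,0],[-0.0001,0.0007,0],[-0.0001,0.0007,0],[-0.0001,0.0007,0],[-0.0001,0.0007,0],[-0.0001,0.0007,0],[-0.0001,0.0007,0],[-0.0001,0.0007,0]]' --dr '[[0,0,0],[0,0,0],[0,0,0],[0,0,0],[0,0,0],[0,0,0],[0,0,0],[0,0,0],[0,0,0],[0,0,0]]' --jaw '[0,0,0,0,0,0,0,0,0,0]'

```text
time_s: 24.95
position: [0.5393, 0.0717, 0.016]
tool_rot: [0.001, 0.631, 0.776, -0.0]
ft_force: [3.7, -9.4, -0.9]
grip_width: 0.504
grip_force: 4.9
```

```bash
python3 -c "
from h import *
F=[]
for i in range(5):
    cams.grab_frame('side'); s=manip.state(); F.append(s['ft_force'])
F=np.array(F); print(F@[.204,-.979,0],F.mean(0),s['position'],s['time_s'],s['grip_force'])"
```

```text
[ 9.31386272  9.2504757   9.10096349  9.6611512  10.30783719] [ 3.41585313 -9.01943209 -0.66242659] [0.53928382 0.07170272 0.01602407] 25.2 4.897966152057052
```

Request:
send_rows --translation '[[0.002,-0.01,0],[0.009,-0.042,0],[0.034,-0.163,0],[0.068,-0.326,0],[0.068,-0.326,0.3],[0.1,-0.7,0.7],[0.1,-1,1],[0.1,-1,1],[0.1,-1,1]]' --dr '[[0,0,0],[0,0,0],[0,0,0],[0,0,0],[0,0,0],[0,0,0],[0,0,0],[0,0,0],[0,0,0]]' --jaw '[0,0,0,0,0,0,0,0,0]'

```text
time_s: 26.32
position: [0.5507, -0.0482, 0.1353]
tool_rot: [-0.0, 0.631, 0.775, -0.0]
ft_force: [0.4, 0.0, -0.3]
grip_width: 0.499
grip_force: 0.0
```

Request:
send_rows --translation '[[0,-0.5,0.5],[0,-1,1],[0,-1,1],[0,-1,1]]' --dr '[[0,0,0],[0,0,0],[0,0,0],[0,0,0]]' --jaw '[0,0,0,0]'

```text
time_s: 26.82
position: [0.5513, -0.169, 0.2569]
tool_rot: [0.001, 0.631, 0.775, 0.0]
ft_force: [0.1, 0.5, -0.5]
grip_width: 0.5
grip_force: 0.0
```

```bash
python3 chk.py .526 .131 0.007 g; python3 -c "
import cv2,numpy as np
a=cv2.imread('pics/side_g.png')[160:300,190:460]; b=cv2.imread('pics/top_g.png')[140:390,150:370]
a=cv2.resize(a,(540,280));b=cv2.resize(b,(252,280));cv2.imwrite('pics/gc.png',np.hstack([a,b]))"
```

```text
top 2.9 0.92 block in stand [ 0.0121 -0.0037] -0.007 cost 0.052
side 3.6 0.63 block in stand [ 0.0103 -0.0032] -0.042 cost 0.095
27.025 tcp [ 0.55064143 -0.16654692  0.25397037] in stand [-0.2845  0.0366] [-0.26797879 -0.10672763  0.08787349]
```

View pics/gc.png

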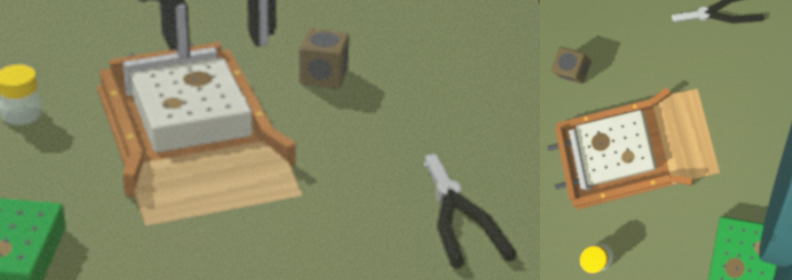

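The picture shows the block flat in the recess and against the fence, at about (190,100) in the crop. The cube, pliers and jar haven't moved, and the robot is clear of everything.

```bash
python3 -c "
from plant import manip
print(manip.finish_job())"
```

```text
the job is handed in; nothing more can be done
None
```

The block is lying flat in the recess against the fence, pressed home at about 9–10 N for over a second with no reading near 20 N; nothing else was bumped, and I handed the job in at about 27 s.

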